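Part the stuck trays: lock the lower ones down, peel off the top one

TASK

The washed steel trays nested in the holder have stuck together. Turn the holder's turnbutton fully in over the rim of the lower trays so that they stay down in the holder, then peel the top tray off by lifting one corner first while the opposite corner is still seated. Finish while holding that tray up in the gripper, level and open side up, at least 10 cm higher than it sat, with the lower trays still locked in place and the things standing around left alone; do not put it down or let it go.

Things in the scene. Friction and masses are not known exactly. Their poses are not given: they have to be found in the camera images.
- holder: Tray holder screwed to the counter: white base board 130 x 240 x 10 mm, low steel side guides. Origin on the counter under the middle of the tray stack; x along the short, y along the long side of the trays, z up. Turned up to 0.45 rad. At its -y end a post carries the turnbutton; at its +y end a bracket's fixed lip reaches over the rim of the lower trays.
- button (a joint): Steel turnbutton, pivot upright at holder x 0, y -124 mm. 0 rad, its stop: arm along holder +y, tip over the rim of the lower trays, holding them down. Positive: turned counter-clockwise from above, off the rim (1.05-1.45 at the start, arm about to holder -x). Stiff (0.06 N m), stays put. Arm 12 wide, 5 thick, 43 mm from the pivot and 18 mm the other way, top face 97 mm above the counter.
- button_fin (a point): Middle of the top edge of the button's upright thumb fin, on the pivot axis, 127 mm above the counter. The fin is 30 mm long (along the arm), 10 mm thick, 30 mm high above the arm, and turns with it. The top tray's rim begins 36 mm from this axis.
- tray: Top tray of the stack: open formed steel pan, 108 (x) by 176 (y) mm over the rim, 50 mm deep, 0.18 kg. Origin: centre of its underside, 70 mm above the counter when seated, axes as the holder's, z up. Rim: turned-down flange 11 mm wide, 8 mm high, flush with the wall inside, so fingers one inside and one outside pinch 11 mm. Walls slope in 8 degrees downwards.
- tray_in (a point): Middle of the top tray's inner floor, 2 mm over its origin. The tray nests 20 mm deep and is stuck: four places on the long walls, 30 mm either side of the middle (y), each hold with about 3-6 N until that place has risen about 7 mm. Lifted at one end it turns about the other end of its floor (72 mm from the middle) and is free of all four at about 0.2 rad.
- lower: The two lower trays, shaped like the top one, wedged together as one piece, 0.36 kg. Origin: centre of the lowest underside, 10 mm above the counter, axes as the holder's. Rim tops 60 and 90 mm above the counter; 22 mm free height between the upper one and the top tray's rim. Loose: the lip holds the +y end down with 2 mm of play, the button at 0 the -y end.
- mug: Bystander: aluminium mug, 80 mm wide, 85 mm high, standing on the counter; origin centre of the underside.
- funnel: Bystander: grey silicone funnel standing mouth down, 96 mm wide, 95 mm high; origin centre of the underside.
- spoon: Bystander: wooden spoon 260 mm long lying flat on the counter; origin under its middle.
- rack: White plastic dish rack with a glass plate, 300 x 200 mm, rails 100 mm high, plate up to about 205 mm; fixed, well to the robot's right. Origin centre of the underside.
- corner_near_right (a point): Corner of the top tray's rim at the tray's -x, -y end: top of the rim, middle of its width, 48.5 mm in x, 82.5 mm in y and 50 mm up from the tray's origin; 120 mm above the counter when seated.
- corner_near_left (a point): Corner of the top tray's rim at the tray's -x, +y end: top of the rim, middle of its width, 48.5 mm in x, 82.5 mm in y and 50 mm up from the tray's origin; 120 mm above the counter when seated.
- corner_far_right (a point): Corner of the top tray's rim at the tray's +x, -y end: top of the rim, middle of its width, 48.5 mm in x, 82.5 mm in y and 50 mm up from the tray's origin; 120 mm above the counter when seated.
- corner_far_left (a point): Corner of the top tray's rim at the tray's +x, +y end: top of the rim, middle of its width, 48.5 mm in x, 82.5 mm in y and 50 mm up from the tray's origin; 120 mm above the counter when seated.
There are look-alikes about, which are no part of the job. Leave any black or orange look-alike of the tray alone.

How it is judged:
On the way, in this order (a step that is already met when the one before it is completed fails the run):
1. the turnbutton is turned in over the rim of the lower trays (within 0.2 rad of its stop) (value of joint button below 0.2 rad), for 0.2 s.
2. one corner of the top tray has been peeled up at least 10 mm while the opposite corner is still within 6 mm of its seat (((z of corner_near_right in the frame of lower above 0.12 m and z of corner_far_left in the frame of lower below 0.116 m) or (z of corner_near_left in the frame of lower above 0.12 m and z of corner_far_right in the frame of lower below 0.116 m) or (z of corner_far_right in the frame of lower above 0.12 m and z of corner_near_left in the frame of lower below 0.116 m) or (z of corner_far_left in the frame of lower above 0.12 m and z of corner_near_right in the frame of lower below 0.116 m))), for 0.1 s.
At the end, for the whole second after the job is handed in: The top tray is held in the fingers, at rest, its underside at least 165 mm above the counter (it sat at 70), upright and level within 15 degrees, touching neither the lower trays nor the holder; the turnbutton is still within 0.25 rad of its stop and the lower trays lie in the holder (contact force between tray and the fingers above 1 N and height (world z) of tray above 0.165 m and angle between tray's own z axis and vertical below 0.26 rad and contact force between tray and lower below 0.1 N and contact force between tray and holder below 0.1 N and linear speed of tray below 0.03 m/s and value of joint button below 0.25 rad and not (z of lower in the frame of holder above 0.02 m or angle between lower's own z axis and vertical above 0.08 rad)); the arm keeps its last pose, push and grip.
It fails at once if the lower trays are dragged up with the top one (raised more than 10 mm or tipped more than 0.08 rad) (z of lower in the frame of holder above 0.02 m or angle between lower's own z axis and vertical above 0.08 rad).
It fails at once if a bystander is moved more than 20 mm (distance of any of mug, funnel, spoon from where it was at the start of the episode above 0.02 m).
It also fails if it takes over 51 s, if anything falls off the work surface, if the arm or the gripper's body presses on something with over 40 N, if the wrist force passes 120 N, or if a joint passes its speed limit or range.

ROBOT

A 7-joint arm with a two-finger parallel gripper is mounted at the origin on the work surface. World frame = base frame: x ahead of the robot, y to its left, z up, the work surface at z = 0. Lengths are in m, angles in rad, forces in N, time in s.
With the tool pointing down it reaches from about 0.35 to 0.775 m from the base axis. Payload 3.1 kg.
Tool frame: the origin (TCP) lies on the centre line of the jaws, within the pads' length; the fingertips stand 11 mm ahead of it and the grasp point (between the pads) lies 8 mm behind it; z points along the fingers, y is the line along which they close (so a half turn about z gives the same grasp; the last joint's range is limited). The gripper opens to 85 mm and grips with 20 to 120 N. Pads are 22 mm wide; open, the fingers measure 114 mm over their backs; the gripper's body (76 mm by 85 mm) begins 54 mm behind the grasp point. The pads swing forward as they close: fully open they stand 13 mm farther back than shut.
Start: joints at [1.29, 0.311, 0.014, 1.512, -0.004, 1.319, -0.027], TCP at [0.13, -0.534, 0.242] pointing down, gripper open.
Joint ranges: [-2.7, 2.7], [-0.3, 1.91], [-1.27, 1.3], [0.12, 2.57], [-1.44, 4.58], [0.2, 2.03], [-3.05, 3.05]. Speed limits (rad/s): [2.79, 2.79, 3.14, 3.14, 3.14, 3.14, 3.14].

INTERFACE

Orientations are given as a unit quaternion [w, x, y, z].
In Python, from workcell import readout, grab_frame, workorder gives the robot as it stands. The module is installed in compiled form; this text tells all that it offers.
- The arm moves only by the tool servo_tool, never from a script. Its arguments are lists of equal length, an entry for each row: "linear": the shift along the tool's x, y, z in m, a list of three; "twist": the turn, a rotation vector about the tool's x, y, z in rad, a list of three; "claw": the opening in per cent of the stroke, from 0 (shut) to 100 (fully open). A call has exactly 5 rows; each row shifts and turns the commanded pose from where the row before left it, along the tool's axes as they then stand; what a row does not reach is not made up. A row lasts 1/8 s, in which the tool goes at most 62.5 mm and 10.7 degrees, less where a joint would pass 70% of its speed; a pose out of reach is approached as far as the arm can. A call with a gripper value outside its range is refused whole. The fingers move at their own pace and stop on an object; the grip force is fixed at half the most. Time passes only in rows, so rows that do not move let the fingers close, or fill a call up. It gives the time, the measured TCP pose, the force, the opening and the grip force at its end, in the units of the state.
- readout.observe(): the state, without advancing time (a new reading comes with each control period).
- grab_frame(name): name is "scene" or "top" or "wrist"; returns a dict with "image" (384x512x3 uint8, blue, green, red), "range_z" (384x512 float32, m along the optical axis (not along the pixel's ray), 0 where there is no reading), "vertical_fov" (degrees; the focal length in pixels is half the picture's height over the tangent of half this angle, whatever the lens; pixels are square), "cx", "cy" (the principal point, pixels), "T" (4x4, takes a point from camera to world coordinates). Camera axes: x right, y up, looking along -z (the intrinsics and any distortion apply to the point x, -y, -z); pixel columns grow to the right and rows downward; lengths in m; the calibration is good to about 2 mm. A picture is of the moment at which its call begins.
- workorder.hand_in(): hands the job in; it is judged then, once.
The state is a dict: "t": time; "qpos": joint angles; "dq": joint speeds; "tau": joint torques, N m; "tcp_pos": TCP position; "ee_rot": TCP orientation; "ft_force": force on the tool from outside, world axes, zero at the start; "torque": the same for the moment, N m; "finger_gap": finger opening in m; "finger_force": force on a finger pad.
Only numpy, scipy, OpenCV 4.12 (cv2) and the standard library are available. Lean on these libraries where they do the work, as an engineer would, in place of code of your own. Each camera call takes 0.05 s, during which the arm holds its last target. There are 200 camera calls.

## Working session

There is one attempt and no reset: what is moved stays moved. The work goes in short steps, Python scripts to look and compute and a tool call to move; the robot and the scene stay as the last step left them, time stands still between calls to the robot, and variables do not carry over. Pictures are saved under pics/ and viewed, at most 10 in all, crops included, and the job is handed in when it is done.

Besides the shell and the picture viewer there is one more tool, called after "Request:" as a command line: name --argument value ..., lists and objects as JSON in quotes. servo_tool: Moves the arm, as the interface text tells. Its arguments: {"type":"object","properties":{"linear":{"type":"array","items":{"type":"array","items":{"type":"number"}}},"twist":{"type":"array","items":{"type":"array","items":{"type":"number"}}},"claw":{"type":"array","items":{"type":"number"}}},"required":["linear","twist","claw"]}

```bash
mkdir -p pics; cat > h.py <<'E'
import numpy as np,cv2
from workcell import readout,grab_frame,workorder
def cloud(f):
    h,w=f["range_z"].shape; fl=h/2/np.tan(np.radians(f["vertical_fov"])/2)
    v,u=np.mgrid[:h,:w]; z=f["range_z"]
    P=np.stack([(u-f["cx"])/fl*z,-(v-f["cy"])/fl*z,-z],-1)
    W=P@f["T"][:3,:3].T+f["T"][:3,3]; W[z==0]=np.nan
    return W
E
python3 - <<'E'
from h import *
o=readout.observe();print({k:np.round(v,3) for k,v in o.items()})
for n in("scene","top"):
    f=grab_frame(n);cv2.imwrite(f"pics/{n}0.png",f["image"]);np.savez(n+"0.npz",**f)
    print(n,f["vertical_fov"],f["cx"],f["cy"],f["T"].round(3).tolist(),[k for k in f])
E
```

```text
{'t': np.float64(0.0), 'qpos': array([ 1.29 ,  0.312,  0.014,  1.513, -0.004,  1.319, -0.027]), 'dq': array([ 0.001, -0.001,  0.001,  0.002, -0.003, -0.   ,  0.   ]), 'tau': array([ 0.0000e+00, -3.7992e+01,  1.4600e-01, -2.3059e+01,  1.2000e-02,
        1.3000e-02, -0.0000e+00]), 'tcp_pos': array([ 0.13 , -0.534,  0.241]), 'ee_rot': array([-0.001,  0.993,  0.119, -0.   ]), 'ft_force': array([-0.737,  0.711, -0.328]), 'torque': array([ 0.001, -0.008, -0.04 ]), 'finger_force': np.float64(0.0), 'finger_gap': np.float64(0.085)}
scene 57.60754138065042 258.0711294569108 192.49749393278827 [[-0.629, -0.568, 0.531, 1.208], [0.778, -0.459, 0.43, 0.487], [-0.001, 0.683, 0.73, 0.999], [0.0, 0.0, 0.0, 1.0]] ['image', 'range_z', 'vertical_fov', 'cx', 'cy', 'T']
top 55.38197001634871 250.1626587160826 190.07788798244698 [[-0.026, 0.985, -0.172, 0.386], [-1.0, -0.027, -0.003, -0.03], [-0.008, 0.172, 0.985, 1.132], [0.0, 0.0, 0.0, 1.0]] ['image', 'range_z', 'vertical_fov', 'cx', 'cy', 'T']
```

View pics/scene0.png

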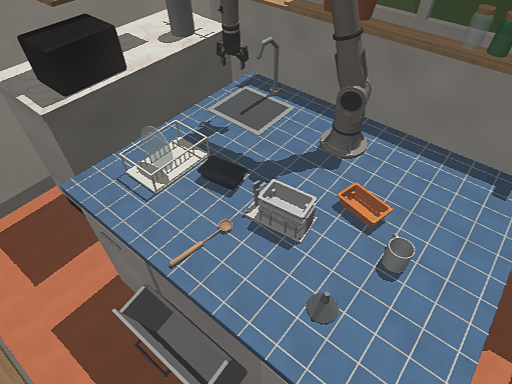

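View pics/top0.png

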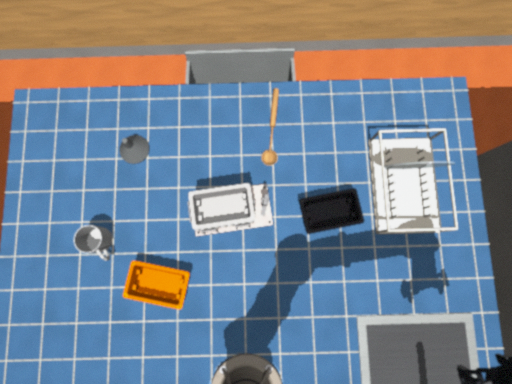

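The scene view shows the steel stack in its white holder at (285,205), with the button post at (258,190). In the top view the stack is at (223,207) and the button at (265,195). Candidates for the tray in the top view are steel (223,207), black (332,210) and orange (157,284). I choose the steel one because it sits in the holder with the turnbutton. Next I measure it and check a crop.

```bash
python3 - <<'E'
from h import *
fr={n:dict(np.load(n+"0.npz")) for n in("scene","top")}
for n,f in fr.items():
    W=cloud(f)
    box=(abs(W[...,0]-0.56)<.2)&(abs(W[...,1]-0.03)<.2)
    c=W[190 if n=="scene" else 207, 285 if n=="scene" else 223]; print(n,"ctr",c.round(3))
    near=np.hypot(W[...,0]-c[0],W[...,1]-c[1])<.2
    m=near&(W[...,2]>.111)&(W[...,2]<.124)
    k,l,s,ce=cv2.connectedComponentsWithStats(m.astype(np.uint8))[0:4]
    i=1+np.argmax(s[1:,4]); P=W[l==i]
    r=cv2.minAreaRect((P[:,:2]*1000).astype(np.float32)); print("rim",s[i],np.median(P[:,2]),r)
    m2=near&(W[...,2]>.004)&(W[...,2]<.016)
    r2=cv2.minAreaRect((W[m2][:,:2]*1000).astype(np.float32)); print("base",m2.sum(),r2)
    m3=near&(W[...,2]>.1)&(l!=i)
    P=W[m3]; 
    for p,uv in list(zip(P,np.argwhere(m3)))[::max(1,len(P)//25)]: print(uv,p.round(3))
f=fr["top"]["image"][165:250,170:290]; g=fr["scene"]["image"][165:250,230:335]
cv2.imwrite("pics/crop0.png",np.hstack([cv2.resize(f,(400,300),interpolation=2),cv2.resize(g,(400,300),interpolation=2)]))
E
```

```text
scene ctr [0.486 0.025 0.102]
rim [258 179  59  40 545] 0.1191796473703769 ((522.2407836914062, 58.48478317260742), (111.09196472167969, 177.735107421875), 6.680904388427734)
base 742 ((484.57928466796875, 31.104476928710938), (390.4956359863281, 379.8247985839844), 4.036105155944824)
[180 258] [ 0.524 -0.067  0.125]
[182 256] [ 0.538 -0.065  0.127]
[183 256] [ 0.544 -0.061  0.129]
[184 255] [ 0.548 -0.062  0.126]
[184 274] [ 0.49  -0.022  0.106]
[185 258] [ 0.535 -0.059  0.113]
[185 278] [ 0.488 -0.005  0.11 ]
[186 260] [ 0.525 -0.057  0.101]
[186 281] [0.485 0.006 0.11 ]
[187 271] [ 0.511 -0.019  0.11 ]
[187 283] [0.485 0.015 0.11 ]
[188 280] [0.489 0.005 0.102]
[189 270] [ 0.518 -0.018  0.105]
[189 287] [0.482 0.03  0.108]
[190 288] [0.484 0.036 0.108]
[191 289] [0.486 0.041 0.108]
[192 290] [0.483 0.044 0.103]
[193 292] [0.486 0.055 0.107]
[194 295] [0.48  0.064 0.103]
[195 298] [0.477 0.074 0.103]
[196 298] [0.48  0.076 0.101]
[197 266] [ 0.553 -0.008  0.101]
[197 306] [0.473 0.104 0.109]
[198 309] [0.471 0.115 0.11 ]
[200 309] [0.471 0.116 0.101]
[205 308] [0.492 0.126 0.1  ]
[
[... 480 characters left out ...]
563 0.037 0.1  ]
[193 219] [0.56  0.062 0.101]
[194 212] [0.558 0.082 0.102]
[195 202] [0.555 0.11  0.107]
[195 266] [ 0.547 -0.071  0.127]
[196 243] [ 0.549 -0.006  0.104]
[197 247] [ 0.546 -0.017  0.105]
[198 266] [ 0.539 -0.07   0.125]
[200 264] [ 0.533 -0.065  0.128]
[202 188] [0.537 0.151 0.101]
[203 198] [0.533 0.123 0.101]
[204 194] [0.529 0.132 0.111]
[205 188] [0.528 0.151 0.104]
[205 266] [ 0.52  -0.07   0.114]
[209 189] [0.516 0.148 0.103]
[210 249] [ 0.509 -0.022  0.102]
[212 195] [0.506 0.13  0.111]
[213 248] [ 0.501 -0.019  0.101]
[215 196] [0.498 0.128 0.104]
[218 196] [0.49  0.127 0.107]
[220 197] [0.484 0.125 0.102]
[221 224] [0.479 0.049 0.109]
[223 240] [0.472 0.004 0.11 ]
```

View pics/crop0.png

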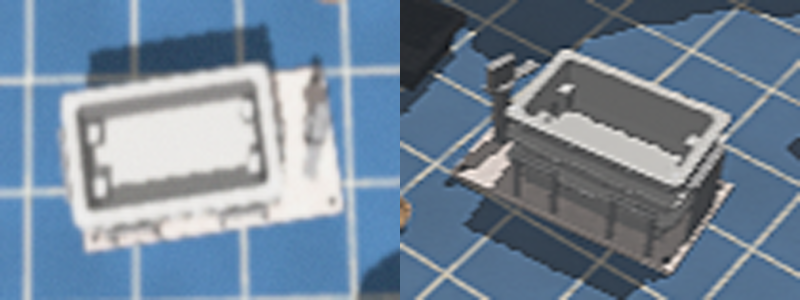

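```bash
cat >> h.py <<'E'
from scipy.spatial.transform import Rotation as Ro, Slerp
def down(psi): # tool x at world yaw psi, tool z down
    return Ro.from_euler('z',psi)*Ro.from_euler('x',np.pi)
def plan(pos,R,n,start=None,rotvec=None):
    """rows in tool axes from the measured pose to pos,R (rotvec: world turn to spread, if over pi matters)"""
    o=readout.observe(); p=np.array(o["tcp_pos"]); q=o["ee_rot"]; R0=Ro.from_quat([q[1],q[2],q[3],q[0]])
    rv=(R0.inv()*R).as_rotvec() if rotvec is None else np.array(rotvec)
    lin=[];Rc=R0;d=(np.array(pos)-p)/n
    for i in range(n):
        lin.append(np.round(Rc.inv().apply(d),4).tolist()); Rc=Rc*Ro.from_rotvec(rv/n)
    print("lin",lin,"\ntwist",np.round(rv/n,4).tolist())
E
python3 -c "
from h import *
plan([.525,-.06,.27],down(2.94),15)"
```

```text
lin [[0.0331, -0.0245, -0.0019], [0.0369, -0.0181, -0.0019], [0.0396, -0.0112, -0.0019], [0.0409, -0.004, -0.0019], [0.041, 0.0034, -0.0019], [0.0397, 0.0107, -0.0019], [0.0371, 0.0176, -0.0019], [0.0334, 0.024, -0.0019], [0.0285, 0.0296, -0.0019], [0.0228, 0.0342, -0.0019], [0.0163, 0.0378, -0.0019], [0.0093, 0.0401, -0.0019], [0.0019, 0.0411, -0.0019], [-0.0055, 0.0408, -0.0019], [-0.0127, 0.0391, -0.0019]] 
twist [-0.0, -0.0002, -0.1801]
```

Request:
servo_tool --linear '[[0.033, -0.0245, -0.005], [0.037, -0.018, -0.005], [0.0395, -0.011, -0.005], [0.041, -0.004, -0.005], [0.041, 0.0035, -0.005]]' --twist '[[0, 0, -0.18], [0, 0, -0.18], [0, 0, -0.18], [0, 0, -0.18], [0, 0, -0.18]]' --claw '[100, 100, 100, 100, 100]'

```text
t: 0.72
tcp_pos: [0.2626, -0.3754, 0.267]
ee_rot: [-0.0, 0.841, 0.542, -0.0]
ft_force: [0.9, -0.6, -0.4]
finger_gap: 0.0856
finger_force: 0.0
```

Request:
servo_tool --linear '[[0.0395, 0.0105, -0.001], [0.037, 0.0175, -0.001], [0.0335, 0.024, -0.001], [0.0285, 0.0295, -0.001], [0.023, 0.034, -0.001]]' --twist '[[0, 0, -0.18], [0, 0, -0.18], [0, 0, -0.18], [0, 0, -0.18], [0, 0, -0.18]]' --claw '[60, 60, 40, 40, 30]'

```text
t: 1.35
tcp_pos: [0.3934, -0.2177, 0.272]
ee_rot: [-0.0, 0.521, 0.853, -0.0]
ft_force: [-0.2, -0.2, -0.8]
finger_gap: 0.0253
finger_force: 0.0
```

Request:
servo_tool --linear '[[0.0165, 0.038, 0], [0.0095, 0.04, 0], [0.002, 0.041, 0], [-0.0055, 0.041, 0], [-0.0125, 0.039, 0]]' --twist '[[0, 0, -0.18], [0, 0, -0.18], [0, 0, -0.18], [0, 0, -0.18], [0, 0, -0.18]]' --claw '[30, 30, 30, 30, 30]'

```text
t: 1.98
tcp_pos: [0.525, -0.0597, 0.2718]
ee_rot: [-0.0, 0.098, 0.995, -0.0]
ft_force: [0.7, -0.7, -0.4]
finger_gap: 0.0257
finger_force: 0.0
```

```bash
python3 - <<'E'
from h import *
o=readout.observe();print({k:np.round(v,4).tolist() for k,v in o.items() if k in("t","qpos","tcp_pos","ee_rot","finger_gap")})
f=grab_frame("wrist");cv2.imwrite("pics/w1.png",f["image"]);np.savez("w1.npz",**f)
W=cloud(f);print(f["T"].round(3).tolist())
m=(W[...,2]>.112)&(W[...,2]<.135)&(np.hypot(W[...,0]-.536,W[...,1]+.067)<.033)
k,l,s,c=cv2.connectedComponentsWithStats(m.astype(np.uint8))
for i in range(1,k):
    if s[i,4]>60:
        P=W[l==i];print(s[i],np.median(P[:,2]),cv2.minAreaRect((P[:,:2]*1000).astype(np.float32)))
m=(W[...,2]>.123)&(W[...,2]<.135)&(np.hypot(W[...,0]-.536,W[...,1]+.067)<.033)
P=W[m];print(m.sum(),cv2.minAreaRect((P[:,:2]*1000).astype(np.float32)))
m=(W[...,2]>.115)&(W[...,2]<.124)&(np.hypot(W[...,0]-.521,W[...,1]-.056)<.13)&(W[...,1]>-.03)
P=W[m];print(m.sum(),cv2.minAreaRect((P[:,:2]*1000).astype(np.float32)))
E
```

```text
{'t': 1.975, 'qpos': [0.6177, 0.328, -0.7119, 1.4948, 0.2154, 1.3995, 1.2688], 'tcp_pos': [0.525, -0.0597, 0.2718], 'ee_rot': [-0.0004, 0.0985, 0.9951, -0.0001], 'finger_gap': 0.0257}
[[0.195, -0.93, -0.313, 0.445], [0.981, 0.185, 0.063, -0.044], [-0.001, -0.319, 0.948, 0.404], [0.0, 0.0, 0.0, 1.0]]
[247 175  10  30 288] 0.12653630276875746 ((536.8887939453125, -67.92674255371094), (9.59446907043457, 29.1727352142334), 78.75212097167969)
259 ((536.9761962890625, -67.94496154785156), (9.583137512207031, 28.99347686767578), 78.7126693725586)
5808 ((522.945556640625, 55.26533126831055), (109.03087615966797, 176.0817108154297), 6.923707962036133)
```

View pics/w1.png

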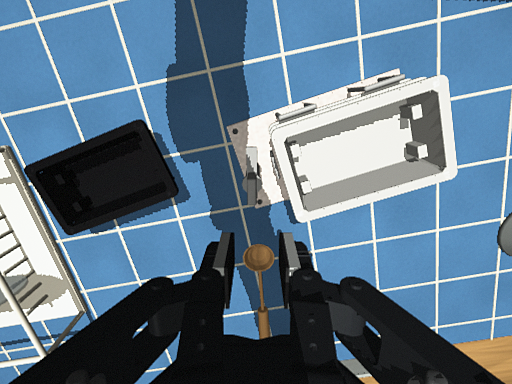

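The wrist view shows the grey fin at (252,175), between the black tray and the steel stack. The fin centre is (0.537, -0.068) with its line at -0.196 rad, so the button stands at about 1.25 rad. That agrees with the tray pose of (0.522, 0.0555) and yaw 0.121.

Request:
servo_tool --linear '[[-0.0067, -0.0028, 0], [-0.0067, -0.0028, 0], [0, 0, 0.04], [0, 0, 0.04], [0, 0, 0.03]]' --twist '[[0, 0, 0], [0, 0, 0], [0, 0, 0], [0, 0, 0], [0, 0, 0]]' --claw '[30, 30, 30, 30, 30]'

```text
t: 2.65
tcp_pos: [0.5355, -0.0715, 0.1604]
ee_rot: [-0.001, 0.103, 0.995, -0.001]
ft_force: [-0.6, -0.4, 0.2]
finger_gap: 0.0255
finger_force: 0.0
```

Request:
servo_tool --linear '[[0, 0, 0.025], [0, 0, 0.02], [0, 0, 0.002], [0, 0, 0], [0, 0, 0]]' --twist '[[0, 0, 0], [0, 0, 0], [0, 0, 0], [0, 0, 0], [0, 0, 0]]' --claw '[30, 30, 30, 0, 0]'

```text
t: 3.28
tcp_pos: [0.5368, -0.0675, 0.1155]
ee_rot: [0.0, 0.101, 0.995, 0.001]
ft_force: [0.5, 3.8, -5.1]
finger_gap: 0.009
finger_force: 60.6
```

Request:
servo_tool --linear '[[0, 0, 0], [0, 0, 0], [0, 0, 0], [0, 0, 0], [0, 0, 0]]' --twist '[[0, 0, 0], [0, 0, 0], [0, 0, 0.05], [0, 0, 0.1], [0, 0, 0.1]]' --claw '[0, 0, 0, 0, 0]'

```text
t: 3.9
tcp_pos: [0.5368, -0.0674, 0.1155]
ee_rot: [0.0, 0.225, 0.974, 0.001]
ft_force: [1.7, 5.1, -5.0]
finger_gap: 0.0088
finger_force: 60.7
```

Request:
servo_tool --linear '[[0, 0, 0], [0, 0, 0], [0, 0, 0], [0, 0, 0], [0, 0, 0]]' --twist '[[0, 0, 0.12], [0, 0, 0.12], [0, 0, 0.12], [0, 0, 0.12], [0, 0, 0.12]]' --claw '[0, 0, 0, 0, 0]'

```text
t: 4.53
tcp_pos: [0.537, -0.0672, 0.1155]
ee_rot: [0.0, 0.503, 0.864, 0.001]
ft_force: [2.1, 4.5, -6.3]
finger_gap: 0.0085
finger_force: 60.6
```

Request:
servo_tool --linear '[[0, 0, 0], [0, 0, 0], [0, 0, 0], [0, 0, 0], [0, 0, 0]]' --twist '[[0, 0, 0.12], [0, 0, 0.12], [0, 0, 0.1], [0, 0, 0.06], [0, 0, 0.02]]' --claw '[0, 0, 0, 0, 0]'

```text
t: 5.15
tcp_pos: [0.5372, -0.0671, 0.1155]
ee_rot: [0.0, 0.671, 0.742, 0.001]
ft_force: [3.2, 4.4, -6.6]
finger_gap: 0.0088
finger_force: 60.9
```

```bash
python3 -c "
from h import *
o=readout.observe();print({k:np.round(v,4).tolist() for k,v in o.items()});q=o['ee_rot'];print(2*np.arctan2(q[2],q[1]),'stop at',.121+np.pi/2)"
```

```text
{'t': 5.15, 'qpos': [0.3815, 0.4273, -0.3813, 1.7065, 0.1781, 1.0409, 0.0414], 'dq': [-0.0217, -0.0042, 0.0303, -0.0002, -0.0096, -0.0033, -0.1289], 'tau': [3.0323, -41.8453, -1.0062, -21.4125, 1.086, 0.8806, -0.4167], 'tcp_pos': [0.5372, -0.0671, 0.1155], 'ee_rot': [0.0001, 0.6708, 0.7417, 0.0009], 'ft_force': [3.1667, 4.352, -6.5613], 'torque': [0.9937, -0.4306, 0.5069], 'finger_force': 60.8948, 'finger_gap': 0.0088}
1.6710761546379669 stop at 1.6917963267948966
```

Request:
servo_tool --linear '[[0, 0, 0], [0, 0, 0], [0, 0, -0.02], [0, 0, -0.05], [0, 0, -0.06]]' --twist '[[0, 0, 0], [0, 0, 0], [0, 0, 0], [0, 0, 0], [0, 0, 0]]' --claw '[30, 30, 30, 30, 30]'

```text
t: 5.78
tcp_pos: [0.5356, -0.0701, 0.2464]
ee_rot: [-0.0, 0.672, 0.74, -0.001]
ft_force: [1.5, -0.9, 0.3]
finger_gap: 0.0254
finger_force: 0.0
```

```bash
python3 -c "
from h import *
print(readout.observe()['tcp_pos'])
plan([.512,.137,.245],down(3.26),10)"
```

```text
[ 0.53562644 -0.07009023  0.24638647]
lin [[0.0208, -0.0004, 0.0001], [0.0206, 0.003, 0.0001], [0.0199, 0.0062, 0.0001], [0.0187, 0.0093, 0.0001], [0.017, 0.0121, 0.0001], [0.0148, 0.0146, 0.0001], [0.0123, 0.0168, 0.0001], [0.0095, 0.0186, 0.0001], [0.0064, 0.0198, 0.0001], [0.0032, 0.0206, 0.0001]] 
twist [-0.0003, -0.0001, -0.1593]
```

Request:
servo_tool --linear '[[0.021, 0, 0], [0.0205, 0.003, 0], [0.02, 0.006, 0], [0.0185, 0.0095, 0], [0.017, 0.012, 0]]' --twist '[[0, 0, -0.16], [0, 0, -0.16], [0, 0, -0.16], [0, 0, -0.16], [0, 0, -0.16]]' --claw '[30, 30, 30, 30, 30]'

```text
t: 6.4
tcp_pos: [0.525, 0.0341, 0.2461]
ee_rot: [0.001, 0.328, 0.945, -0.001]
ft_force: [0.8, 0.7, -0.3]
finger_gap: 0.0255
finger_force: 0.0
```

Request:
servo_tool --linear '[[0.015, 0.0145, 0], [0.0125, 0.017, 0], [0.0095, 0.0185, 0], [0.0065, 0.02, 0], [0.003, 0.0205, 0]]' --twist '[[0, 0, -0.16], [0, 0, -0.16], [0, 0, -0.16], [0, 0, -0.16], [0, 0, -0.16]]' --claw '[35, 35, 35, 35, 35]'

```text
t: 7.02
tcp_pos: [0.5126, 0.1379, 0.246]
ee_rot: [0.001, -0.065, 0.998, -0.001]
ft_force: [0.2, 0.3, 0.2]
finger_gap: 0.0303
finger_force: 0.0
```

```bash
python3 - <<'E'
from h import *
o=readout.observe();print({k:np.round(v,4).tolist() for k,v in o.items() if k in("t","qpos","tcp_pos","ee_rot","finger_gap")})
f=grab_frame("wrist");cv2.imwrite("pics/w2.png",f["image"]);np.savez("w2.npz",**f)
W=cloud(f)
m=(W[...,2]>.115)&(W[...,2]<.124)&(np.hypot(W[...,0]-.521,W[...,1]-.056)<.13)&(W[...,1]>-.03)
k,l,s,c=cv2.connectedComponentsWithStats(m.astype(np.uint8));i=1+np.argmax(s[1:,4])
P=W[l==i];r=cv2.minAreaRect((P[:,:2]*1000).astype(np.float32));print(len(P),r)
c=np.array(r[0])/1000;a=.121;d=W[...,:2]-c
X=d[...,0]*np.cos(a)+d[...,1]*np.sin(a);Y=-d[...,0]*np.sin(a)+d[...,1]*np.cos(a)
for y0 in np.arange(.05,.135,.005):
    q=(abs(X)<.03)&(abs(Y-y0)<.0025)&(W[...,2]<.14)
    if q.any(): print(round(y0,3),q.sum(),np.percentile(W[...,2][q],[5,50,95,100]).round(3))
q=(W[...,2]>.122)&(W[...,2]<.135)&(abs(X)<.04)&(Y<-.09)
if q.any(): print("fin",q.sum(),cv2.minAreaRect((np.stack([X[q],Y[q]],1)*1000).astype(np.float32)))
E
```

```text
{'t': 7.025, 'qpos': [0.2778, 0.36, -0.7678, 1.536, 0.2559, 1.3477, 1.1868], 'tcp_pos': [0.5126, 0.1379, 0.246], 'ee_rot': [0.0007, -0.0653, 0.9979, -0.0009], 'finger_gap': 0.0303}
6298 ((522.62646484375, 54.960819244384766), (108.28369140625, 176.16046142578125), 6.861861705780029)
0.05 226 [0.071 0.072 0.073 0.074]
0.055 232 [0.071 0.072 0.073 0.074]
0.06 179 [0.071 0.072 0.1   0.101]
0.065 283 [0.071 0.09  0.101 0.101]
0.07 282 [0.071 0.087 0.101 0.102]
0.075 228 [0.096 0.113 0.121 0.121]
0.08 293 [0.119 0.12  0.121 0.122]
0.085 293 [0.119 0.12  0.121 0.122]
0.09 279 [0.028 0.096 0.119 0.121]
0.095 194 [0.028 0.102 0.103 0.103]
0.1 77 [-0.001 -0.     0.001  0.002]
0.105 157 [-0.001 -0.     0.001  0.003]
0.11 151 [-0.001 -0.     0.001  0.002]
0.115 158 [-0.001  0.     0.001  0.002]
0.12 153 [-0.001 -0.     0.001  0.002]
0.125 157 [-0.001 -0.     0.001  0.002]
0.13 155 [-0.001 -0.     0.001  0.002]
fin 363 ((-0.26702165603637695, -123.37200927734375), (31.148086547851562, 10.508573532104492), 89.17439270019531)
```

View pics/w2.png

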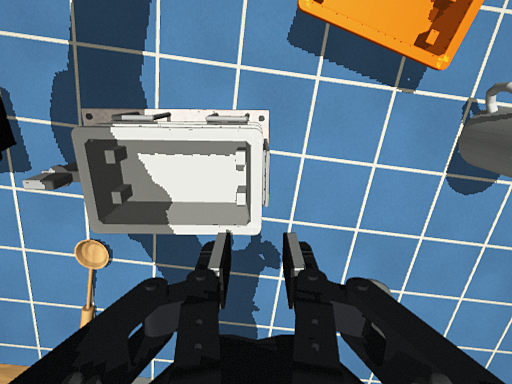

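The wrist view shows the fin at (50,182), now in line with the stack and at holder yaw, so the button is in. The tray's +y rim end is at (255,180). The bracket top there is at 0.103 m and the inner lugs at 0.101 m, so the fingertips must stay above about 0.105 m.

Request:
servo_tool --linear '[[0, -0.001, 0.04], [0, 0, 0.04], [0, 0, 0.03], [0, 0, 0.015], [0, 0, 0.003]]' --twist '[[0, 0, 0.01], [0, 0, 0], [0, 0, 0], [0, 0, 0], [0, 0, 0]]' --claw '[35, 35, 35, 35, 35]'

```text
t: 7.7
tcp_pos: [0.5124, 0.1367, 0.117]
ee_rot: [-0.0, -0.058, 0.998, -0.0]
ft_force: [0.4, 0.8, 0.5]
finger_gap: 0.03
finger_force: 0.0
```

Request:
servo_tool --linear '[[0, 0, 0], [0, 0, 0], [0, 0, 0], [0, 0, 0], [0, 0, 0]]' --twist '[[0, 0, 0], [0, 0, 0], [0, 0, 0], [0, 0, 0], [0, 0, 0]]' --claw '[35, 0, 0, 0, 0]'

```text
t: 8.32
tcp_pos: [0.5135, 0.1372, 0.1188]
ee_rot: [0.001, -0.058, 0.998, -0.001]
ft_force: [-0.5, -1.3, 5.8]
finger_gap: 0.0104
finger_force: 58.7
```

Gripped on the rim (10.4 mm). Now I peel it in an arc about the far floor end.

Request:
servo_tool --linear '[[0, -0.0009, -0.0031], [0, -0.0009, -0.0031], [0, -0.0009, -0.0031], [0, -0.0009, -0.0031], [0, 0, 0]]' --twist '[[-0.02, 0, 0], [-0.02, 0, 0], [-0.02, 0, 0], [-0.02, 0, 0], [0, 0, 0]]' --claw '[0, 0, 0, 0, 0]'

```text
t: 8.95
tcp_pos: [0.5129, 0.133, 0.1298]
ee_rot: [-0.002, -0.058, 0.998, 0.04]
ft_force: [1.5, -0.7, -2.9]
finger_gap: 0.0106
finger_force: 59.5
```

Request:
servo_tool --linear '[[0, -0.0009, -0.0031], [0, -0.0009, -0.0031], [0, 0, 0], [0, 0, 0], [0, 0, 0]]' --twist '[[-0.02, 0, 0], [-0.02, 0, 0], [0, 0, 0], [0, 0, 0], [0, 0, 0]]' --claw '[0, 0, 0, 0, 0]'

```text
t: 9.57
tcp_pos: [0.5135, 0.1316, 0.1361]
ee_rot: [-0.003, -0.059, 0.996, 0.06]
ft_force: [0.8, -1.5, 2.6]
finger_gap: 0.0101
finger_force: 59.8
```

```bash
cat >> h.py <<'E'
def chk(tag):
    o=readout.observe();print({k:np.round(v,3).tolist() for k,v in o.items() if k in("t","tcp_pos","ee_rot","finger_gap","ft_force")})
    f=grab_frame("wrist");cv2.imwrite(f"pics/{tag}.png",f["image"]);W=cloud(f)
    d=W[...,:2]-[.5226,.0552];a=.1205
    X=d[...,0]*np.cos(a)+d[...,1]*np.sin(a);Y=-d[...,0]*np.sin(a)+d[...,1]*np.cos(a)
    H=np.dstack([X,Y,W[...,2]]); g=f["image"].min(2)>90
    for n,b in {"floor+":(0,50),"floor-":(0,-50)}.items():
        q=(abs(X)<.03)&(abs(Y-b[1]/1000)<.006); print(n,q.sum(),np.percentile(H[...,2][q],[10,50,90]).round(3) if q.any() else '')
    for x in(-48.5,48.5):
        for y in range(-80,91,20):
            q=(abs(X-x/1000)<.006)&(abs(Y-y/1000)<.005); print((x,y),np.nanmax(H[...,2][q]).round(3) if q.any() else '-',end=' ')
        print()
E
python3 -c "
from h import *
chk('w3')"
```

```text
{'t': 9.575, 'tcp_pos': [0.514, 0.132, 0.136], 'ee_rot': [-0.003, -0.059, 0.996, 0.06], 'ft_force': [0.754, -1.454, 2.614], 'finger_gap': 0.01}
floor+ 4713 [0.086 0.19  0.215]
floor- 1344 [0.073 0.074 0.075]
(-48.5, -80) 0.062 (-48.5, -60) 0.092 (-48.5, -40) 0.126 (-48.5, -20) 0.128 (-48.5, 0) 0.13 (-48.5, 20) 0.133 (-48.5, 40) 0.135 (-48.5, 60) 0.137 (-48.5, 80) 0.139 
(48.5, -80) 0.12 (48.5, -60) 0.123 (48.5, -40) 0.126 (48.5, -20) 0.127 (48.5, 0) - (48.5, 20) 0.132 (48.5, 40) - (48.5, 60) - (48.5, 80) 0.139
```

The +y end is up 19 mm with the -y corner still at its seat height. Continuing the arc.

Request:
servo_tool --linear '[[0, -0.0009, -0.0031], [0, -0.0009, -0.0031], [0, -0.0009, -0.0031], [0, -0.0009, -0.0031], [0, -0.0009, -0.0031]]' --twist '[[-0.02, 0, 0], [-0.02, 0, 0], [-0.02, 0, 0], [-0.02, 0, 0], [-0.02, 0, 0]]' --claw '[0, 0, 0, 0, 0]'

```text
t: 10.25
tcp_pos: [0.5137, 0.1262, 0.1511]
ee_rot: [-0.006, -0.059, 0.992, 0.112]
ft_force: [-0.3, 3.6, 3.0]
finger_gap: 0.0102
finger_force: 60.1
```

Request:
servo_tool --linear '[[0, -0.0009, -0.0031], [0, -0.0009, -0.0031], [0, 0, 0], [0, 0, 0], [0, 0, 0]]' --twist '[[-0.02, 0, 0], [-0.02, 0, 0], [0, 0, 0], [0, 0, 0], [0, 0, 0]]' --claw '[0, 0, 0, 0, 0]'

```text
t: 10.88
tcp_pos: [0.5141, 0.123, 0.1565]
ee_rot: [-0.008, -0.059, 0.99, 0.131]
ft_force: [-0.6, 5.3, 4.3]
finger_gap: 0.0103
finger_force: 60.6
```

```bash
python3 -c "
from h import *
chk('w4')"
```

```text
{'t': 10.875, 'tcp_pos': [0.514, 0.123, 0.156], 'ee_rot': [-0.008, -0.059, 0.99, 0.131], 'ft_force': [-0.619, 5.258, 4.27], 'finger_gap': 0.01}
floor+ 5543 [0.103 0.194 0.232]
floor- 1375 [0.076 0.077 0.079]
(-48.5, -80) 0.062 (-48.5, -60) 0.092 (-48.5, -40) 0.133 (-48.5, -20) 0.138 (-48.5, 0) 0.142 (-48.5, 20) 0.148 (-48.5, 40) 0.153 (-48.5, 60) 0.158 (-48.5, 80) 0.094 
(48.5, -80) 0.121 (48.5, -60) 0.126 (48.5, -40) 0.132 (48.5, -20) 0.135 (48.5, 0) - (48.5, 20) 0.144 (48.5, 40) - (48.5, 60) 0.158 (48.5, 80) -
```

View pics/w4.png

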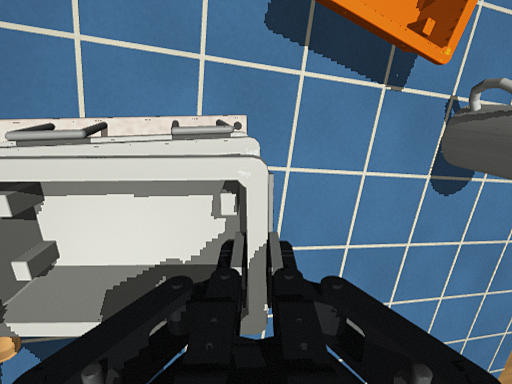

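The wrist view shows the tray clear of the lower rim at (255,165), held by both pads at (260,250). Its pitch is about 0.25 rad, so it should be free of all four places. Now I lift it straight up and then level it.

Request:
servo_tool --linear '[[0, 0.001, -0.004], [0, 0.0025, -0.0095], [0, 0.003, -0.0115], [0, 0.003, -0.0115], [0, 0.003, -0.0115]]' --twist '[[0, 0, 0], [0, 0, 0], [0, 0, 0], [0, 0, 0], [0, 0, 0]]' --claw '[0, 0, 0, 0, 0]'

```text
t: 11.55
tcp_pos: [0.5141, 0.1205, 0.206]
ee_rot: [-0.008, -0.058, 0.99, 0.129]
ft_force: [0.1, -0.0, -1.3]
finger_gap: 0.0099
finger_force: 57.7
```

Request:
servo_tool --linear '[[0, 0.003, -0.0115], [0, 0.0025, -0.0115], [0, 0.002, -0.012], [0, 0.001, -0.012], [0, 0, -0.012]]' --twist '[[0.02, 0, 0], [0.05, 0, 0], [0.06, 0, 0], [0.06, 0, 0], [0.04, 0, 0]]' --claw '[0, 0, 0, 0, 0]'

```text
t: 12.18
tcp_pos: [0.5141, 0.1203, 0.2665]
ee_rot: [-0.0, -0.059, 0.998, 0.014]
ft_force: [-0.1, 0.3, -1.6]
finger_gap: 0.0103
finger_force: 57.7
```

Request:
servo_tool --linear '[[0, 0, -0.005], [0, 0, 0], [0, 0, 0], [0, 0, 0], [0, 0, 0]]' --twist '[[0.02, 0, 0], [0, 0, 0], [0, 0, 0], [0, 0, 0], [0, 0, 0]]' --claw '[0, 0, 0, 0, 0]'

```text
t: 12.8
tcp_pos: [0.5144, 0.1184, 0.2698]
ee_rot: [-0.001, -0.058, 0.998, 0.005]
ft_force: [0.3, -0.4, -0.9]
finger_gap: 0.0097
finger_force: 57.6
```

```bash
python3 - <<'E'
from h import *
chk('w5')
f=grab_frame("scene");im=f["image"];cv2.imwrite("pics/s5.png",cv2.resize(im[110:280,190:400],(800,648))[:600])
W=cloud(f)
q=(W[...,2]>.185)&(W[...,2]<.28)&(abs(W[...,0]-.52)<.1)&(abs(W[...,1]-.04)<.12)
print(q.sum())
E
```

```text
{'t': 12.8, 'tcp_pos': [0.514, 0.118, 0.27], 'ee_rot': [-0.001, -0.058, 0.998, 0.005], 'ft_force': [0.292, -0.428, -0.872], 'finger_gap': 0.01}
floor+ 6532 [0.249 0.329 0.351]
floor- 1365 [0.215 0.216 0.217]
(-48.5, -80) 0.092 (-48.5, -60) 0.265 (-48.5, -40) 0.267 (-48.5, -20) 0.268 (-48.5, 0) 0.269 (-48.5, 20) 0.27 (-48.5, 40) 0.272 (-48.5, 60) 0.273 (-48.5, 80) 0.092 
(48.5, -80) 0.263 (48.5, -60) 0.265 (48.5, -40) 0.266 (48.5, -20) - (48.5, 0) 0.268 (48.5, 20) - (48.5, 40) - (48.5, 60) 0.272 (48.5, 80) 0.092 
1457
```

View pics/s5.png

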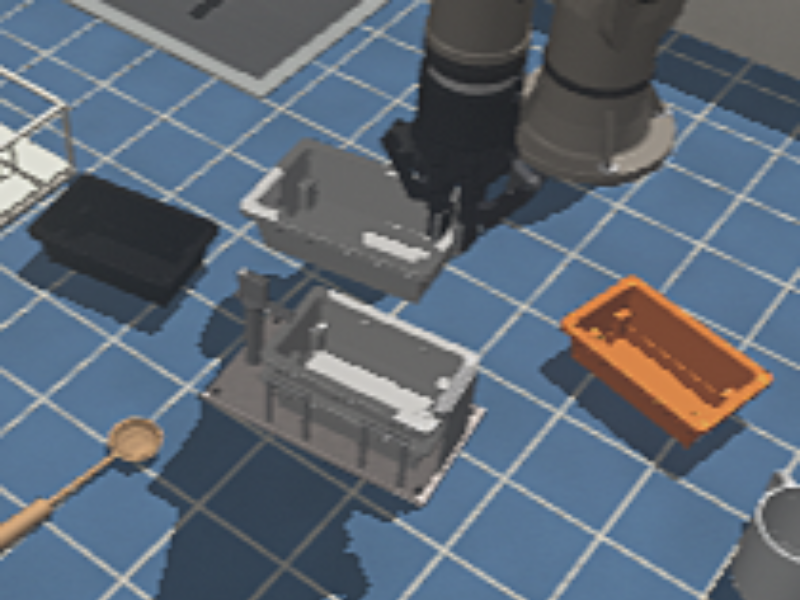

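The scene crop shows the tray held level at (350,215). Its floor is at about 0.215 m and its pitch about 0.07 rad. The lower trays sit in the holder at (370,370) with the button in, and the bystanders have not moved, so I hand in.

```bash
python3 -c "
from workcell import workorder
print(workorder.hand_in())"
```

```text
the job is handed in; nothing more can be done
None
```

I handed the job in with the turnbutton turned in and the top tray peeled off +y end first; it is held about 14 cm above its seat and about 4° off level, with the lower trays still in the holder (no verdict was returned).

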